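# Weigh the elephant charm: release and re-arrest the beam

### The job

Two beam balances stand on the charm dealer's table; only one has something in its pan, a little elephant. On that balance, swing the arrest lever all the way over so that the beam is free and the pan sinks, leave it free for two or three seconds, then swing the lever fully back so that the beam is held level again. The elephant must still be standing in its pan at the end.

Things in the scene. Friction and masses are not known exactly. Their poses are not given: they have to be found in the camera images.
- balance: The loaded balance, fixed: origin on the table below the beam pivot, z up, y along the beam to the pan, -x its front with the lever. Base 120 mm wide, x -0.165 to 0.055. Pan (92 mm across) at y 0.11, rim 186 mm up; 44 mm counterpoise at y -0.11; beam 170 mm up, pointer to 220 mm. Behind the lever, from x -0.12, a 50 mm high housing. A like one with an empty pan stands beside it, on either side.
- arrest_lever (a joint): Steel rod lever, 10 mm thick, 26 mm black ball knob at its end, on the front. 0 (beam arrested): leans 0.5 rad to the pan side; 1.0 (free): 0.5 rad to the other; stops at both ends. At q the knob's centre is at x -0.13, y 0.085 sin(0.5-q), z 0.035 + 0.085 cos(0.5-q) in the balance's frame. Moves with about 1 N at the knob, pushed or held; stays where left.
- beam (a joint): Tilt of the beam, rad: 0 level, negative with the pan down, stops at +-0.15. With the lever at 0 two posts hold it level; they sink as the lever turns. From about 0.75 rad of lever the beam is quite free and the loaded pan rests at -0.15. Turning the lever back lifts it level again.
- elephant_center (a point): Centre of a small loose terracotta elephant on a wooden plinth, 28 x 44 mm and 44 mm tall, about 100 g, standing in the pan of the balance to use; its z is up. It is not handled.
Not all that is in view belongs to the job. Of the things that look like the part that bears elephant_center, the largest one is meant.

How it is judged:
On the way:
1. the arrest lever is swung over and the beam rests free, pan down (value of joint arrest_lever above 0.75 rad and value of joint beam below -0.11 rad), for 1 s.
At the end, for the whole second after the job is handed in: Lever back within 0.17 rad of its arrested end, beam still and level within 0.05 rad, elephant upright within 0.2 rad and within 25 mm of where it began; before that the lever was beyond 0.75 rad with the beam pan-down (below -0.11 rad) for 1 s (value of joint arrest_lever below 0.17 rad and value of joint beam between -0.05 and 0.05 rad and velocity of joint beam between -0.1 and 0.1 rad/s and distance of elephant_center from where it was at the start of the episode below 0.025 m and angle between elephant_center's own z axis and vertical below 0.2 rad); the robot touches nothing.
It also fails if it takes over 48 s, if anything falls off the work surface, if the arm or the gripper's body presses on something with over 40 N, if the wrist force passes 120 N, or if a joint passes its speed limit or range.

### The arm

A 6-joint arm with a two-finger parallel gripper is mounted at the origin on the work surface. World frame = base frame: x ahead of the robot, y to its left, z up, the work surface at z = 0. Lengths are in m, angles in rad, forces in N, time in s.
With the tool pointing down it reaches from about 0.375 to 0.975 m from the base axis. Payload 3.8 kg.
Tool frame: the origin (TCP) lies on the centre line of the jaws, within the pads' length; the fingertips stand 25 mm ahead of it and the grasp point (between the pads) lies 6 mm ahead of it; z points along the fingers, y is the line along which they close (so a half turn about z gives the same grasp; the last joint's range is limited). The gripper opens to 85 mm and grips with 20 to 120 N. Pads are 22 mm wide; open, the fingers measure 114 mm over their backs; the gripper's body (76 mm by 85 mm) begins 54 mm behind the grasp point. The pads swing forward as they close: fully open they stand 13 mm farther back than shut.
Start: joints at [1.182, 0.264, 1.604, -0, 1.274, -0.037], TCP at [0.233, 0.634, 0.256] pointing down, gripper open.
Joint ranges: [-2.63, 2.63], [-0.94, 2.18], [0.31, 2.57], [-1.31, 4.45], [0, 2.66], [-2.55, 2.55]. Speed limits (rad/s): [2.57, 2.57, 3.14, 3.14, 3.14, 3.14].

### API

Orientations are given as a rotation vector (axis times angle).
In Python, from bench import r gives the robot as it stands.
- The arm moves only by the shell command python3 -m pendant 'ROWS' [OPENING]. ROWS is JSON, one flat list of numbers, 4 for each row, row after row: the shift along the tool's x, y, z in mm, then the turn about the tool's z in degrees. A call has 1 to 20 rows; each row shifts and turns the commanded pose from where the row before left it, along the tool's axes as they then stand; what a row does not reach is not made up. A row lasts 1/12 s, in which the tool goes at most 41.7 mm and 7.16 degrees, less where a joint would pass 70% of its speed; a pose out of reach is approached as far as the arm can. A call is refused whole if a number of a shift passes 41.7 or a number of a turn 7.16, either way. A call with a gripper value outside its range is refused whole. OPENING is the opening in per cent of the stroke, from 0 (shut) to 100 (fully open), set as the call begins (- or left out, the last holds). The fingers move at their own pace and stop on an object; the grip force is fixed at half the most. Time passes only in rows, so rows that do not move let the fingers close. It gives the time, the measured TCP pose, the force, the opening and the grip force at its end, in the units of the state.
- r.get_obs(): the state, without advancing time (a new reading comes with each control period).
- r.camera(name): name is "side" or "top" or "wrist"; returns a dict with "color" (400x640x3 uint8, blue, green, red), "fx", "fy", "cx", "cy" (pixels), "cam_to_world" (4x4, takes a point from camera to world coordinates). Camera axes: x right, y down, z forward; pixel columns grow to the right and rows downward; lengths in m; the calibration is good to about 2 mm. A picture is of the moment at which its call begins. There is no depth.
- r.sign_off(): hands the job in; it is judged then, once.
The state is a dict: "time_s": time; "joint_pos": joint angles; "joint_velocities": joint speeds; "effort": joint torques, N m; "position": TCP position; "tcp_rot": TCP orientation; "force": force on the tool from outside, world axes, zero at the start; "torque": the same for the moment, N m; "opening": finger opening in m; "grasp_force": force on a finger pad.
Only numpy, scipy, OpenCV 4.12 (cv2) and the standard library are available. Lean on these libraries where they do the work, as an engineer would, in place of code of your own. Each camera call takes 0.05 s, during which the arm holds its last target. There are 200 camera calls.

## Working session

There is one attempt and no reset: what is moved stays moved. The work goes in short steps, Python scripts to look and compute and a shell command to move; the robot and the scene stay as the last step left them, time stands still between calls to the robot, and variables do not carry over. Pictures are saved under pics/ and viewed, at most 10 in all, crops included, and the job is handed in when it is done.

```bash
mkdir -p pics; cat > h.py <<'E'
import numpy as np,cv2
from bench import r
def cam(n,f):
    c=r.camera(n); cv2.imwrite('pics/'+f,c['color']); np.savez('pics/'+f[:-4],**{k:c[k] for k in c}); return c
def ray(c,u,v):
    T=np.array(c['cam_to_world']); d=T[:3,:3]@np.array([(u-float(c['cx']))/float(c['fx']),(v-float(c['cy']))/float(c['fy']),1]); return T[:3,3],d
def onz(c,u,v,z):
    o,d=ray(c,u,v); return o+d*(z-o[2])/d[2]
def two(c1,p1,c2,p2):
    o1,d1=ray(c1,*p1);o2,d2=ray(c2,*p2)
    s=np.linalg.lstsq(np.c_[d1,-d2],o2-o1,rcond=None)[0]; a=o1+s[0]*d1;b=o2+s[1]*d2
    return (a+b)/2,np.linalg.norm(a-b)
E
python3 - <<'E'
from h import *
a=cam('top','top.png');b=cam('side','side.png')
print(a['cam_to_world'],b['cam_to_world'],a['fx'])
o=r.get_obs();print(o['time_s'],o['position'],o['tcp_rot'],o['opening'])
E
```

```text
[[ 7.88736852e-03 -9.77469846e-01  2.10927689e-01  3.85336405e-01]
 [-9.99967873e-01 -8.01133647e-03  2.66799012e-04  2.95933625e-02]
 [ 1.42902469e-03 -2.10923017e-01 -9.77501631e-01  1.21261748e+00]
 [ 0.00000000e+00  0.00000000e+00  0.00000000e+00  1.00000000e+00]] [[ 0.96420472 -0.16246373  0.20955858  0.40925005]
 [-0.26508815 -0.60887315  0.7476642  -0.65015514]
 [ 0.00612628 -0.77645285 -0.63014558  0.72083951]
 [ 0.          0.          0.          1.        ]] 454.57899997548157
0.1 [0.23234463 0.63311875 0.25508225] [-0.54957713 -3.09270043  0.00309492] 0.08545475782662128
```

View pics/top.png

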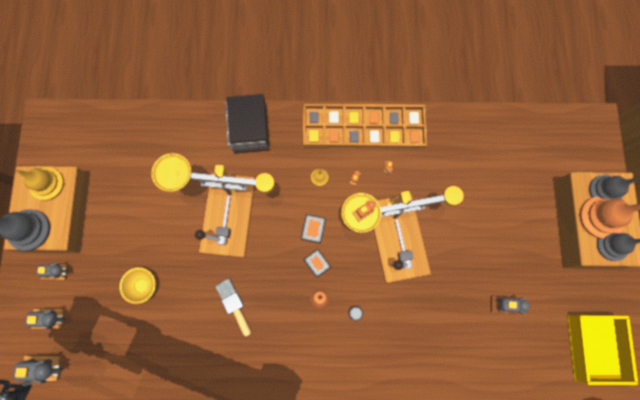

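View pics/side.png

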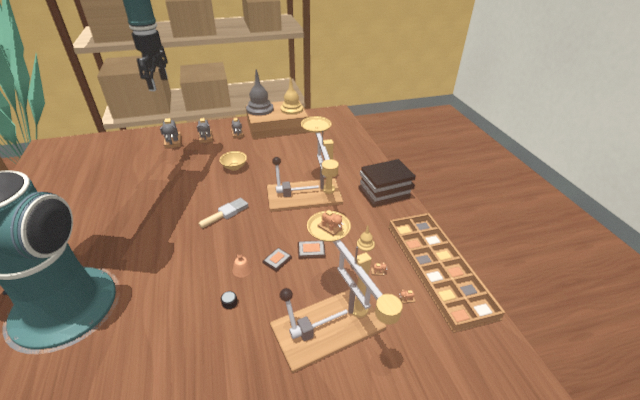

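Top view: the pan at (362,212) with an orange elephant belongs to the right balance, whose knob is at (398,265). The left balance has an empty pan at (171,172), knob (200,235). The small orange elephants at (355,178) and (388,167) are on the table. So I want the right balance, with the large elephant in its pan. I'll measure it and confirm in a crop.

```bash
python3 - <<'E'
from h import *
a=dict(np.load('pics/top.npz'));b=dict(np.load('pics/side.npz'))
def dark(c,x0,x1,y0,y1,t=45):
    m=(c['color'][y0:y1,x0:x1].max(2)<t).astype(np.uint8)
    n,l,s,ce=cv2.connectedComponentsWithStats(m); i=1+s[1:,4].argmax(); return ce[i]+[x0,y0],s[i]
pk,s=dark(a,388,408,255,275);pk2,s2=dark(b,278,296,284,304);print(pk,s,pk2,s2)
print('knob2',two(a,pk,b,pk2),'onz',onz(a,*pk,.1096))
h=cv2.cvtColor(a['color'],cv2.COLOR_BGR2HSV)
def yel(x0,x1,y0,y1):
    m=cv2.inRange(h[y0:y1,x0:x1],(20,150,120),(35,255,255));n,l,s,ce=cv2.connectedComponentsWithStats(m);i=1+s[1:,4].argmax()
    p=np.argwhere(l==i)[:,::-1].astype(np.float32)
    return np.array(cv2.minEnclosingCircle(p))[0:2] if 0 else (cv2.minEnclosingCircle(p)[0]),cv2.minEnclosingCircle(p)[1]
(p,pr),(q,qr)=yel(335,386,188,240),yel(440,470,182,210)
P=np.array(p)+[335,188];Q=np.array(q)+[440,182];print(P,pr,Q,qr)
A=onz(a,*P,.186);B=onz(a,*Q,.175);print(A,B,np.linalg.norm((A-B)[:2]))
d=(A-B)[:2];d/=np.linalg.norm(d);O=B[:2]+d*.11;X=np.array([d[1],-d[0]])
print('origin',O,'y',d,'x',X,'knob pred',O-.13*X+d*.085*np.sin(.5),'free',O-.13*X-d*.085*np.sin(.5))
# base board corners check
cr=np.hstack([cv2.resize(a['color'][160:290,330:470],(420,390),interpolation=2),cv2.resize(b['color'][200:370,220:386],(380,390),interpolation=2)])
cv2.imwrite('pics/crop.png',cr)
E
```

```text
Traceback (most recent call last):
ValueError: attempt to get argmax of an empty sequence
```

```bash
cat > m.py <<'E'
from h import *
a=dict(np.load('pics/top.npz'));b=dict(np.load('pics/side.npz'))
def dark(c,x0,x1,y0,y1,t=70):
    g=c['color'][y0:y1,x0:x1].max(2); m=(g<t).astype(np.uint8)
    n,l,s,ce=cv2.connectedComponentsWithStats(m)
    if n<2: print('min',g.min()); return None
    i=1+s[1:,4].argmax(); return ce[i]+[x0,y0],s[i]
(pk,s),(pk2,s2)=dark(a,388,408,255,275),dark(b,278,296,284,304);print(pk,s,pk2,s2)
print('knob2',two(a,pk,b,pk2),'onz',onz(a,*pk,.1096))
h=cv2.cvtColor(a['color'],cv2.COLOR_BGR2HSV)
def yel(x0,x1,y0,y1):
    m=cv2.inRange(h[y0:y1,x0:x1],(20,150,120),(35,255,255));n,l,s,ce=cv2.connectedComponentsWithStats(m);i=1+s[1:,4].argmax()
    p,rr=cv2.minEnclosingCircle(np.argwhere(l==i)[:,::-1].astype(np.float32)); return np.array(p)+[x0,y0],rr
(P,pr),(Q,qr)=yel(335,386,188,240),yel(440,470,182,210);print(P,pr,Q,qr)
A=onz(a,*P,.186);B=onz(a,*Q,.175);print(A,B,np.linalg.norm((A-B)[:2]))
d=(A-B)[:2];d/=np.linalg.norm(d);O=(A+B)[:2]/2;X=np.array([d[1],-d[0]])
print('origin',O,'y',d,'x',X,'knob pred',O-.13*X+d*.085*np.sin(.5),'free',O-.13*X-d*.085*np.sin(.5))
cv2.imwrite('pics/crop.png',np.hstack([cv2.resize(a['color'][160:290,330:470],(420,390),interpolation=2),cv2.resize(b['color'][200:370,220:386],(380,390),interpolation=2)]))
E
python3 m.py
```

```text
min 81Traceback (most recent call last):
  File "m.py", line 8, in <module>
    (pk,s),(pk2,s2)=dark(a,388,408,255,275),dark(b,278,296,284,304);print(pk,s,pk2,s2)
           ^^^^^^^^
TypeError: cannot unpack non-iterable NoneType object
```

```bash
sed -i 's/m=(g<t)/m=(g<int(g.min())+25)/' m.py; python3 m.py
```

```text
[398.09375 264.1875 ] [ 5  4 10 10 64] [285.67567568 294.56756757] [  2   5  12  12 111]
knob2 (array([ 0.47717943, -0.18422539,  0.10980334]), np.float64(0.003030833899772463)) onz [ 0.47871699 -0.18432892  0.1096    ]
[361.33068275 212.25678253] 20.390520095825195 [452.99152565 195.65677929] 9.722479820251465
[ 0.59059585 -0.08876844  0.186     ] [ 0.63427083 -0.30578674  0.175     ] 0.22136948441099372
origin [ 0.61243334 -0.19727759] y [-0.1972945   0.98034427] x [0.98034427 0.1972945 ] knob pred [ 0.4769486 -0.1829757] free [ 0.49302857 -0.26287605]
```

View pics/crop.png

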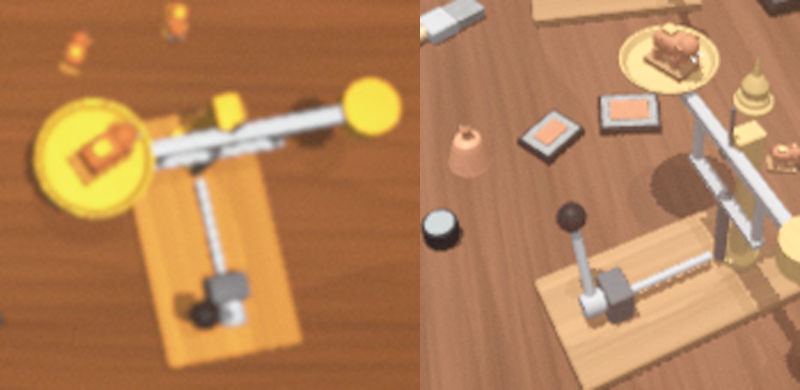

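The large elephant is confirmed in the right pan. The knob at (0.477, -0.184, 0.110) agrees with its predicted height and with the position from pan and counterpoise. I'll turn the jaws along the beam direction and travel across to the knob.

```bash
python3 -m pendant '[0,0,0,-6.3, 0,0,0,-6.3, 0,0,0,-6.3, 0,0,0,-6.3, 0,0,0,-6.3, -3,-34,0,0, -3,-34,0,0, -3,-34,0,0, -3,-34,0,0, -3,-34,0,0, -3,-34,0,0, -3,-34,0,0, -3,-34,0,0, -3,-34,0,0, -3,-34,0,0, -3,-34,0,0, -3,-34,0,0, -3,-34,0,0, -3,-34,0,0, -3,-34,0,0]'
python3 -m pendant '[-3,-34,0,0, -3,-34,0,0, -3,-34,0,0, -3,-34,0,0, -3,-34,0,0, -3,-34,0,0, -3,-34,0,0, -3,-34,0,0, -3,-34,0,0, -3,-34,0,0, 0,0,0,0, 0,0,0,0, 0,0,0,0]'
cat > w.py <<'E'
from h import *
from scipy.spatial.transform import Rotation as R
o=r.get_obs();M=R.from_rotvec(o['tcp_rot']).as_matrix();print(o['time_s'],np.round(o['position'],4),np.round(M,3).tolist(),np.round(o['joint_pos'],2),np.round(o['force'],1))
K=np.array([.4772,-.184,.1096]);print('shift to knob in tool mm',np.round(M.T@(K-o['position'])*1000,1))
E
python3 w.py; python3 -c "from h import *; cam('wrist','w1.png')"
```

```text
time_s: 1.77
position: [0.3768, 0.1408, 0.256]
tcp_rot: [0.311, -3.126, 0.0]
force: [0.5, 0.0, 1.0]
opening: 0.0856
grasp_force: 0.0
time_s: 2.85
position: [0.4727, -0.1846, 0.2556]
tcp_rot: [0.309, -3.125, -0.002]
force: [0.8, -0.4, 0.6]
opening: 0.0855
grasp_force: 0.0
2.85 [ 0.4727 -0.1846  0.2556] [[-0.981, -0.196, -0.001], [-0.196, 0.981, 0.001], [0.001, 0.001, -1.0]] [-0.42 -0.05  1.95  0.    1.24 -2.19] [ 0.8 -0.4  0.6]
shift to knob in tool mm [ -4.7  -0.5 146. ]
```

View pics/w1.png

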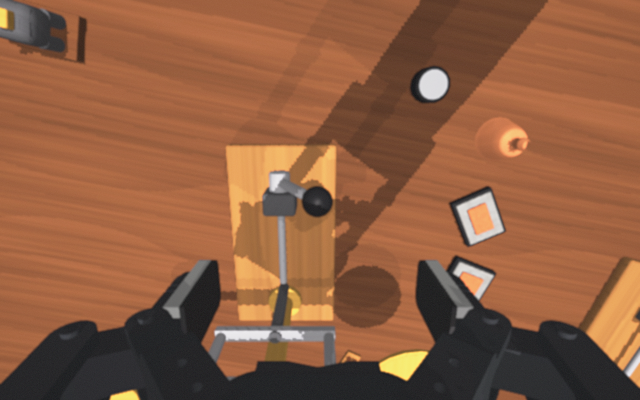

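Wrist view: the knob is at (317,201), centred between the jaws. I'll check its position with a ray.

```bash
python3 -c "
from h import *
print(onz(dict(np.load('pics/w1.npz')),317,201,.1096))"
python3 -m pendant '[-4,0,20,0, 0,0,25,0, 0,0,30,0, 0,0,30,0, 0,0,0,0, 0,0,0,0]' 
python3 w.py; python3 -c "
from h import *
c=cam('wrist','w2.png')"
```

```text
[ 0.47732641 -0.18529368  0.1096    ]
time_s: 3.4
position: [0.4755, -0.1822, 0.1498]
tcp_rot: [0.313, -3.122, -0.004]
force: [-0.0, 0.7, 1.0]
opening: 0.0853
grasp_force: 0.0
3.4 [ 0.4755 -0.1822  0.1498] [[-0.98, -0.198, -0.004], [-0.198, 0.98, 0.002], [0.004, 0.003, -1.0]] [-0.42  0.05  2.06  0.    1.04 -2.19] [-0.   0.7  1. ]
shift to knob in tool mm [-1.5 -2.2 40.2]
```

View pics/w2.png

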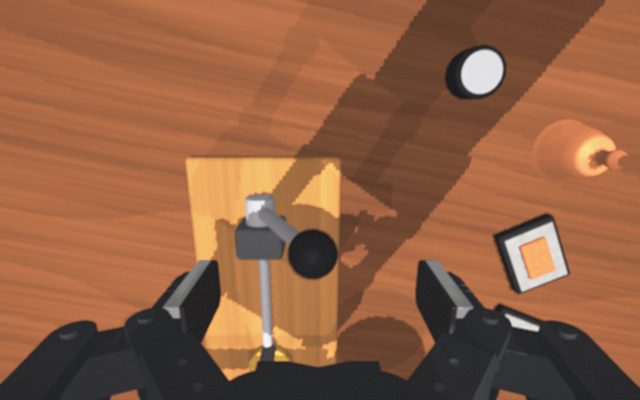

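The knob at (312,254) lies between the jaws. I'll descend and narrow loosely around it.

```bash
python3 -m pendant '[-1,-2,12,0, 0,0,12,0, 0,0,12,0, 0,0,0,0, 0,0,0,0]'
python3 -m pendant '[0,0,0,0, 0,0,0,0, 0,0,0,0, 0,0,0,0, 0,0,0,0, 0,0,0,0]' 42; python3 w.py
```

```text
time_s: 3.87
position: [0.4777, -0.1856, 0.1141]
tcp_rot: [0.31, -3.124, -0.002]
force: [0.1, 0.1, 0.4]
opening: 0.0856
grasp_force: 0.0
time_s: 4.37
position: [0.4788, -0.1861, 0.1155]
tcp_rot: [-0.31, 3.126, -0.0]
force: [0.1, 1.1, 0.0]
opening: 0.0357
grasp_force: 0.0
4.3667 [ 0.4788 -0.1861  0.1155] [[-0.98, -0.197, 0.0], [-0.197, 0.98, -0.0], [-0.0, -0.0, -1.0]] [-0.42  0.09  2.08  0.    0.97 -2.19] [0.1 1.1 0. ]
shift to knob in tool mm [1.1 2.3 5.9]
```

```bash
python3 -m pendant '[0,-3,0,0, 0,-3,0,0, 0,-3,0,0, 0,-3,0,0, 0,-3,0,0, 0,-3,0,0, 0,-3,0,0, 0,-3,0,0, 0,-3,0,0, 0,-3,0,0, 0,-2,0,0, 0,-2,0,0, 0,-2,0,0, 0,-2,0,0, 0,-2,0,0, 0,-2,0,0, 0,-2,0,0, 0,-2,0,0, 0,-2,0,0, 0,-2,0,0]'
python3 -m pendant '[0,-2,0,0, 0,-2,0,0, 0,-2,0,0, 0,-2,0,0, 0,-2,0,0, 0,-2,0,0, 0,-2,0,0, 0,-2,0,0, 0,-2,0,0, 0,-2,0,0, 0,-2,0,0, 0,-2,0,0, 0,-2,0,0, 0,-2,0,0, 0,-2,0,0, 0,-2,0,0, 0,-2,0,0, 0,0,0,0]'; python3 w.py
python3 -c "
from h import *
b=cam('side','s2.png');w=cam('wrist','w3.png')
cv2.imwrite('pics/c2.png',np.hstack([cv2.resize(b['color'][190:370,220:420],(400,360)),cv2.resize(w['color'],(400,360))]))"
```

```text
time_s: 6.03
position: [0.4885, -0.2352, 0.1153]
tcp_rot: [0.311, -3.126, 0.0]
force: [0.8, 1.3, 0.3]
opening: 0.0359
grasp_force: 0.5
time_s: 7.53
position: [0.4946, -0.2664, 0.1149]
tcp_rot: [0.308, -3.125, -0.008]
force: [-0.6, 7.9, 2.4]
opening: 0.0359
grasp_force: 4.2
7.5333 [ 0.4946 -0.2664  0.1149] [[-0.981, -0.195, -0.002], [-0.195, 0.981, 0.005], [0.001, 0.005, -1.0]] [-0.54  0.18  1.98  0.    0.98 -2.31] [-0.6  7.9  2.4]
shift to knob in tool mm [ 1.  84.1  5.7]
```

View pics/c2.png

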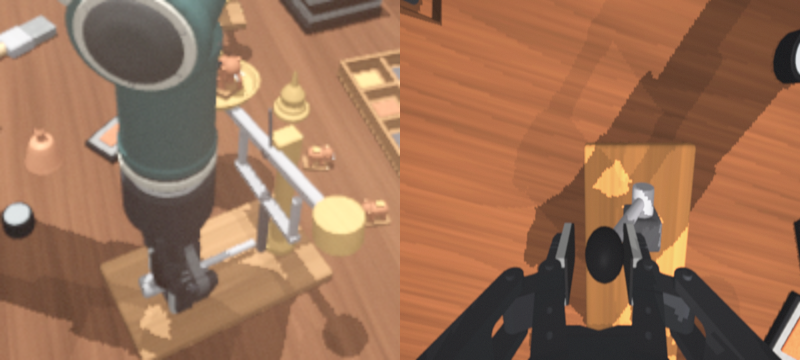

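The lever is at its stop (8 N) and the counterpoise has risen, so the pan is down. I'll dwell about 2 s and then swing back slowly.

```bash
python3 -m pendant '[0,1,0,0, 0,0,0,0, 0,0,0,0, 0,0,0,0, 0,0,0,0, 0,0,0,0, 0,0,0,0, 0,0,0,0, 0,0,0,0, 0,0,0,0, 0,0,0,0, 0,0,0,0, 0,0,0,0, 0,0,0,0, 0,0,0,0, 0,0,0,0, 0,0,0,0, 0,0,0,0, 0,0,0,0, 0,0,0,0]'
python3 -m pendant '[0,3,0,0, 0,3,0,0, 0,3,0,0, 0,2,0,0, 0,2,0,0, 0,2,0,0, 0,2,0,0, 0,2,0,0, 0,2,0,0, 0,2,0,0, 0,2,0,0, 0,2,0,0, 0,2,0,0, 0,2,0,0, 0,2,0,0, 0,2,0,0, 0,2,0,0, 0,2,0,0, 0,2,0,0, 0,2,0,0]'
python3 -m pendant '[0,2,0,0, 0,2,0,0, 0,2,0,0, 0,2,0,0, 0,2,0,0, 0,2,0,0, 0,2,0,0, 0,2,0,0, 0,2,0,0, 0,2,0,0, 0,2,0,0, 0,2,0,0, 0,2,0,0, 0,2,0,0, 0,2,0,0, 0,2,0,0, 0,2,0,0, 0,2,0,0, 0,2,0,0, 0,2,0,0]'
python3 -m pendant '[0,2,0,0, 0,2,0,0, 0,2,0,0, 0,1,0,0, 0,0,0,0]'; python3 w.py
```

```text
time_s: 9.3
position: [0.4946, -0.266, 0.1151]
tcp_rot: [0.31, -3.126, -0.004]
force: [-0.6, 6.3, 1.2]
opening: 0.0359
grasp_force: 2.8
time_s: 10.97
position: [0.4864, -0.2249, 0.1152]
tcp_rot: [0.311, -3.126, -0.0]
force: [-0.2, -1.8, 1.1]
opening: 0.036
grasp_force: 0.9
time_s: 12.63
position: [0.4786, -0.1859, 0.1154]
tcp_rot: [-0.31, 3.126, -0.0]
force: [0.3, -1.4, -0.7]
opening: 0.0359
grasp_force: 0.9
time_s: 13.05
position: [0.4774, -0.1793, 0.1155]
tcp_rot: [-0.311, 3.126, -0.001]
force: [0.8, -3.5, -0.5]
opening: 0.0361
grasp_force: 1.3
13.05 [ 0.4774 -0.1793  0.1155] [[-0.98, -0.197, 0.0], [-0.197, 0.98, -0.001], [-0.0, -0.001, -1.0]] [-0.41  0.09  2.09 -0.    0.96 -2.18] [ 0.8 -3.5 -0.5]
shift to knob in tool mm [ 1.1 -4.6  5.9]
```

```bash
python3 -m pendant '[0,1,0,0, 0,1,0,0, 0,0,0,0]'
python3 -m pendant '[0,-3,0,0, 0,-3,0,0, 0,0,0,0]'
python3 -m pendant '[0,0,0,0, 0,0,0,0, 0,0,0,0, 0,0,0,0, 0,0,0,0]' 70
python3 -m pendant '[0,0,-10,0, 0,0,-15,0, 0,0,-25,0, 0,0,-30,0, 0,0,-30,0, -20,0,-20,0, -20,0,0,0, 0,0,0,0, 0,0,0,0]'
python3 -c "
from h import *
b=cam('side','s3.png');a=cam('top','t3.png');w=cam('wrist','w4.png')
cv2.imwrite('pics/c3.png',np.hstack([cv2.resize(x,(260,300),interpolation=2) for x in (b['color'][190:370,230:400],a['color'][160:290,330:450],w['color'][:,120:500])]))"
```

```text
time_s: 13.3
position: [0.4774, -0.1785, 0.1158]
tcp_rot: [-0.311, 3.125, -0.005]
force: [0.6, -7.0, -0.1]
opening: 0.0355
grasp_force: 3.0
time_s: 13.55
position: [0.4778, -0.1829, 0.115]
tcp_rot: [0.309, -3.126, -0.002]
force: [-0.8, 0.1, -0.1]
opening: 0.036
grasp_force: 0.0
time_s: 13.97
position: [0.4779, -0.1828, 0.1152]
tcp_rot: [0.311, -3.126, -0.0]
force: [-0.3, 0.5, 0.6]
opening: 0.0598
grasp_force: 0.0
time_s: 14.72
position: [0.5179, -0.175, 0.2464]
tcp_rot: [-0.312, 3.125, -0.001]
force: [-0.4, 0.2, 0.2]
opening: 0.0598
grasp_force: 0.0
```

View pics/c3.png

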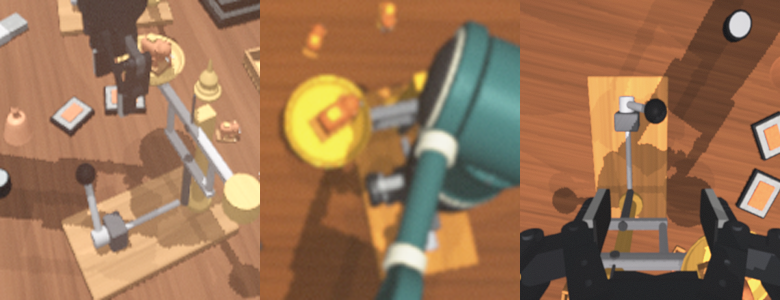

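The lever is back at its arrested stop, where it took 7 N. The elephant is standing in its pan as at the start, and the arm is clear. I'll back away a little and hand in.

```bash
python3 -m pendant '[20,0,-10,0, 30,0,-20,0, 30,0,-10,0, 0,0,0,0, 0,0,0,0, 0,0,0,0, 0,0,0,0]'; python3 -c "
from h import *
print(r.sign_off())"
```

```text
time_s: 15.45
position: [0.4388, -0.1906, 0.2844]
tcp_rot: [0.31, -3.125, -0.001]
force: [-0.8, 0.2, -0.1]
opening: 0.0598
grasp_force: 0.0
the job is handed in; nothing more can be done
None
```

I swung the loaded balance's lever over to its free stop, left the beam free for about 2 s with the pan down, then swung the lever fully back to its arrested stop; in the last pictures the elephant stood in its pan, and I handed the job in with the arm clear (no verdict was returned).

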